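Photograph the high spot of a bent roundel

TASK

The silver roundel on the runout stand is bent out of round in several places. Grip the crank knob lightly and turn it slowly (six seconds or more for a full turn) to find the highest of its high spots, bring the top of that spot to the tip of the gauge's feeler, and let go. Only then press the shutter release fully down and let it come back up; keep off the gauge and leave the other things on the table where they are.

Things in the scene. Friction and masses are not known exactly. Their poses are not given: they have to be found in the camera images.
- stand: Runout stand, fixed to the table: grey base plate 300 x 180 x 14 mm. Origin at table height on the vertical axis of the spindle; the plate reaches 90 mm behind it (-x) and 210 mm ahead of it (+x). The gauge stands on its +x side. On the spindle the roundel lies flat, clamped under the crank arm.
- roundel_top (a point): Centre of the roundel's top, 50 mm above the table (axes of the stand). Steel disc with brass studs, 8 mm thick, 80 mm in radius; at one high spot the rim stands out 7 mm further, with a parabolic rise and fall over 24 degrees either side; at two lesser ones 3 to 3.5 mm. Their angle to the crank differs every time, is not measured, and does not change during the work.
- hub (a point): Point on the spindle axis, 88 mm above the table, level with the middle of the crank knob. The knob goes round it on a level circle of 55 mm radius.
- crank: The crank knob: upright black cylinder, 16 mm in diameter, 40 mm tall, spinning freely on its pin at the end of the crank arm. Origin at its lower end, 64 mm above the table, on the knob's own axis. It must not be squeezed and pushed with more than 60 N in all (both fingers added up): grip it with 15 to 25 N.
- knob (a point): Middle of the crank knob's grip, 88 mm above the table, on the knob's axis. The flat crank arm below it is 16 mm wide, its top 64 mm above the table. The knob can be pinched from above and led round without turning the gripper; it slips out of a weak grip if led off its circle.
- turntable (a joint): Angle of crank and roundel together, rad, counter-clockwise positive seen from above, any number of turns; at 0 the crank points along the stand's -x, away from the feeler. It drags by 0.1 to 0.25 N m and stays where it is left near a top. Going up a high spot the knob pushes back some 2 to 3 N more than on the round rim, going down that much less.
- gauge: The gauge on the stand, not to be touched: an aluminium block and a round dial facing up with a black needle, at most 65 mm above the table, 120 to 205 mm from the spindle axis. Origin same as the stand's.
- feeler_tip (a point): Tip of the gauge's feeler, a sprung steel plunger 46 mm above the table that slides along the stand's x and presses on the rim with 4 to 8 N. Its x in the stand's frame: 0.080 on the round part of the rim, about 0.087 at the top of the highest spot, 0.083 on the lesser ones. As it is pushed out the needle on the dial turns clockwise, 15 degrees per mm.
- shutter_top (a point): Middle of the top of the shutter release, a grey round push button 28 mm in diameter in a low black round housing 44 mm across, 22 mm above the table. It is pressed straight down.
- shutter (a joint): How far the shutter release is pressed, m: 0 up, 0.006 fully down (takes 5 N). It springs back.
- lightmeter: Bystander, leave alone: black plastic light meter, 55 x 75 x 28 mm, with a round white window. Origin under its middle.
- loupe: Bystander, leave alone: black tubular loupe, 44 mm across, 45 mm tall, standing on the stand's base plate beside the gauge. Origin under its middle.
- ruler: Bystander, leave alone: steel ruler lying flat, 200 x 25 x 4 mm. Origin under its middle.
- brush: Bystander, leave alone: small wooden brush lying flat, about 150 mm long. Origin under its middle.
- swabs: Bystander, leave alone: glass jar with a steel cap, 52 mm across, 75 mm tall. Origin under its middle.
- weight: Bystander, leave alone: brass cylinder weight, 38 mm across, 32 mm tall, standing on the stand's base plate beside the gauge. Origin under its middle.
- scale_block: Bystander, leave alone: photographic scale bar, 12 x 100 x 12 mm, in black and white squares. Origin under its middle.

How it is judged:
On the way, in this order (a step that is already met when the one before it is completed fails the run):
1. the highest spot rests at the feeler and the crank has been let go (x of feeler_tip in the frame of stand above 0.0855 m and velocity of joint turntable between -0.05 and 0.05 rad/s and contact force between the fingers and anything else below 0.5 N), for 0.3 s.
2. the shutter release is pressed fully down with the highest spot at the feeler (x of feeler_tip in the frame of stand above 0.0855 m and value of joint shutter above 0.0045 m), for 0.05 s.
At the end, for the whole second after the job is handed in: The roundel is at rest with its highest spot at the feeler (feeler pushed out at least 5.5 mm of 7 mm, about 10 degrees either way), the shutter release has been pressed fully and is up again (x of feeler_tip in the frame of stand above 0.0855 m and velocity of joint turntable between -0.05 and 0.05 rad/s and value of joint shutter below 0.001 m); the robot touches nothing.
It fails at once if the crank turned faster than 2.5 rad/s at any moment (velocity of joint turntable above 2.5 rad/s or velocity of joint turntable below -2.5 rad/s).
It fails at once if the gauge, its dial or its feeler touched with more than 1 N (contact force between any of the fingers, the arm and gauge above 1 N).
It fails at once if the shutter release pressed while the highest spot is not at the feeler (value of joint shutter above 0.003 m and not (x of feeler_tip in the frame of stand above 0.0855 m)).
It fails at once if a bystander moved by more than 30 mm (distance of any of lightmeter, loupe, ruler, brush, swabs, weight, scale_block from where it was at the start of the episode above 0.03 m).
It fails at once if the crank knob squeezed and pushed with more than 60 N in all (contact force between the fingers and crank above 60 N).
It also fails if it takes over 72 s, if anything falls off the work surface, if the arm or the gripper's body presses on something with over 40 N, if the wrist force passes 120 N, or if a joint passes its speed limit or range.

ROBOT

A 6-joint arm with a two-finger parallel gripper is mounted at the origin on the work surface. World frame = base frame: x ahead of the robot, y to its left, z up, the work surface at z = 0. Lengths are in m, angles in rad, forces in N, time in s.
With the tool pointing down it reaches from about 0.325 to 0.9 m from the base axis. Payload 6.1 kg.
Tool frame: the origin (TCP) lies on the centre line of the jaws, within the pads' length; the fingertips stand 22 mm ahead of it and the grasp point (between the pads) lies 3 mm ahead of it (manip.tip_reach is the distance from the TCP to the fingertips, in m); z points along the fingers, y is the line along which they close (so a half turn about z gives the same grasp; the last joint's range is limited). The gripper opens to 85 mm and grips with 20 to 120 N. Pads are 22 mm wide; open, the fingers measure 114 mm over their backs; the gripper's body (76 mm by 85 mm) begins 54 mm behind the grasp point. The pads swing forward as they close: fully open they stand 13 mm farther back than shut.
Start: joints at [1.087, 0.22, 1.526, -0, 1.395, -0.126], TCP at [0.219, 0.585, 0.253] pointing down, gripper open.
Joint ranges: [-2.98, 2.98], [-0.91, 2.08], [0.09, 2.57], [-1.24, 4.39], [0.2, 2.65], [-2.68, 2.68]. Speed limits (rad/s): [2.57, 2.57, 3.01, 3.14, 3.14, 3.14].

INTERFACE

Orientations are given as a unit quaternion [x, y, z, w].
In Python, from plant import manip gives the robot as it stands.
- The arm moves only by the tool jog_arm, called after "Call:" as name([rows], argument=value, ...), one row to a line, values as JSON. Schema: {"type":"object","properties":{"moves":{"type":"array","items":{"type":"array","prefixItems":[{"type":"array","items":{"type":"number"},"minItems":3,"maxItems":3},{"type":"array","items":{"type":"number"},"minItems":3,"maxItems":3},{"type":"number"}],"minItems":3,"maxItems":3},"minItems":1,"maxItems":8},"grip_n":{"type":"number"},"only":{"type":"string"},"quiet":{"type":"boolean"},"lines":{"type":"string"}},"required":["moves"],"additionalProperties":false}. moves is a list of rows, 1 to 8 of them, each written [[rx, ry, rz], [dx, dy, dz], opening]: a rotation vector rx, ry, rz in parts of the range, where 1.0 means pi rad, then dx, dy, dz in shares of 1 m (1.0 is 1 m), then the opening from 0.0 (shut) to 1.0 (fully open); each row is the pose to reach, as a shift and turn from the pose commanded when the call began, along the tool's axes at that moment; what a row does not reach only later rows make up. A row lasts 1/12 s, in which the tool goes at most 0.0417 m and 0.125 rad, less where a joint would pass 70% of its speed; a pose out of reach is approached as far as the arm can. The fingers move at their own pace and stop on an object; grip_n is the grip in N (left out, the last holds). Time passes only in rows, so rows that do not move let the fingers close. The tool returns the time, the measured TCP pose, the force, the opening and the grip force at its end. only (a regular expression) keeps the lines of the reply that match it, lines (a string "A,B") keeps lines A to B, and quiet returns only ok. Input that does not fit is refused with a message, and nothing moves.
- manip.get_obs(): the state, without advancing time (a new reading comes with each control period).
- manip.grab_frame(name): name is "side" or "top" or "wrist"; returns the picture (384x512x3 uint8, red, green, blue); there is no depth.
- manip.camera_params(name): a dict with "fx", "fy", "cx", "cy" (pixels), "k1" (the pictures are not rectified: a ray, as slopes to the right and down, at radius r is drawn at 1 + k1 r^2 times it, then the intrinsics apply), "rvec" (rotation vector, rad) and "tvec" (3), from world to camera coordinates, as OpenCV has them; the wrist camera has in their place "T_tool_cam" (4x4, takes a point from camera to tool coordinates, whose origin is the TCP and whose axes are the flange's). Camera axes: x right, y down, z forward; pixel columns grow to the right and rows downward; lengths in m; the calibration is good to about 2 mm. A picture is of the moment at which its call begins: read the wrist's pose just before it. camera_params takes no time and is no camera call.
- manip.hand_in(): hands the job in; it is judged then, once.
The state is a dict: "t": time; "q": joint angles; "joint_vel": joint speeds; "joint_torque": joint torques, N m; "tcp_pos": TCP position; "tool_rot": TCP orientation; "force": force on the tool from outside, world axes, zero at the start; "wrist_torque": the same for the moment, N m; "width": opening from 0.0 (shut) to 1.0 (fully open); "gripper_force": force on a finger pad.
Only numpy, scipy, OpenCV 4.12 (cv2) and the standard library are available. Lean on these libraries where they do the work, as an engineer would, in place of code of your own. Each camera call takes 0.05 s, during which the arm holds its last target. There are 200 camera calls.

## Working session

There is one attempt and no reset: what is moved stays moved. The work goes in short steps, Python scripts to look and compute and a tool call to move; the robot and the scene stay as the last step left them, time stands still between calls to the robot, and variables do not carry over. Pictures are saved under pics/ and viewed, at most 10 in all, crops included, and the job is handed in when it is done.

```bash
ls; mkdir -p pics
```

Run:
```python
from plant import manip
import cv2,numpy as np
o=manip.get_obs();print({k:np.round(v,3) for k,v in o.items()})
for n in("top","side"):
    im=manip.grab_frame(n);cv2.imwrite(f"pics/{n}0.png",im[...,::-1]);print(manip.camera_params(n))
print(manip.camera_params("wrist"))
```

```text
pics
plant.py
{'t': np.float64(0.0), 'q': array([ 1.087,  0.221,  1.528, -0.   ,  1.395, -0.126]), 'joint_vel': array([-0.   ,  0.001, -0.001,  0.001,  0.001,  0.001]), 'joint_torque': array([ 3.0000e-03, -4.9690e+01, -3.8939e+01,  0.0000e+00,  1.1000e-02,
       -0.0000e+00]), 'tcp_pos': array([0.219, 0.585, 0.252]), 'tool_rot': array([ 0.178,  0.984, -0.001, -0.   ]), 'force': array([ 0.016, -0.052, -0.003]), 'wrist_torque': array([ 0.038,  0.029, -0.047]), 'gripper_force': np.float64(0.0), 'width': np.float64(1.002)}
{'fx': 461.5444325542833, 'fy': 461.5444325542833, 'cx': 249.12884498043968, 'cy': 182.70114789862816, 'k1': -0.08129883977343981, 'rvec': array([ 2.13795057, -2.19217381,  0.08332906]), 'tvec': array([0.03384935, 0.54014368, 1.50805513])}
{'fx': 356.18303158680453, 'fy': 356.18303158680453, 'cx': 257.1234819214712, 'cy': 191.83028626182124, 'k1': -0.08401478926468305, 'rvec': array([ 2.31479137, -0.16490684,  0.086928  ]), 'tvec': array([-0.55090222,  0.12814853,  0.90294525])}
{'fx': 328.2613550316707, 'fy': 328.2613550316707, 'cx': 255.96316666571977, 'cy': 195.78249109152304, 'k1': 0.0032301952718515347, 'T_tool_cam': array([[-7.08471613e-04, -9.61084573e-01, -2.76253402e-01,
         6.86781487e-02],
       [ 9.99999687e-01, -5.83649734e-04, -5.34055454e-04,
        -3.30527639e-04],
       [ 3.52037233e-04, -2.76253694e-01,  9.61084685e-01,
        -1.19993886e-01],
       [ 0.00000000e+00,  0.00000000e+00,  0.00000000e+00,
         1.00000000e+00]])}
```

View pics/top0.png

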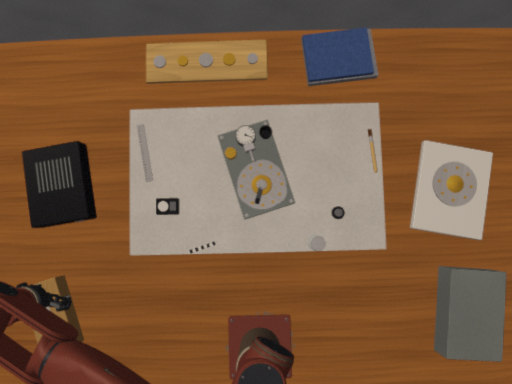

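View pics/side0.png

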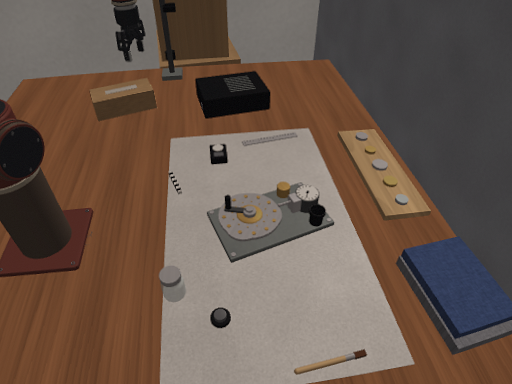

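The top view shows the roundel centre at about (262,184), the knob at (259,196), the dial at (246,134) and the shutter at (338,212). In the side view the roundel is at (250,215), the knob at (228,203) and the shutter at (220,317).

Create h.py:
```python
from plant import manip
import cv2,numpy as np
from scipy.spatial.transform import Rotation as R
def cam(name,obs=None):
    p=manip.camera_params(name)
    K=np.array([[p['fx'],0,p['cx']],[0,p['fy'],p['cy']],[0,0,1]]);D=np.array([p['k1'],0,0,0.])
    if name=="wrist":
        o=obs or manip.get_obs();T=np.eye(4);T[:3,:3]=R.from_quat(o['tool_rot']).as_matrix();T[:3,3]=o['tcp_pos']
        W=T@p['T_tool_cam']; Rc=W[:3,:3].T; t=-Rc@W[:3,3]
    else: Rc=R.from_rotvec(p['rvec']).as_matrix();t=np.array(p['tvec'])
    return K,D,Rc,t
def rays(c,px):
    K,D,Rc,t=c;n=cv2.undistortPoints(np.array(px,float).reshape(-1,1,2),K,D)[:,0]
    d=np.c_[n,np.ones(len(n))]@Rc
    return -Rc.T@t,d
def plane(c,px,z):
    o,d=rays(c,px);return o+d*((z-o[2])/d[:,2])[:,None]
def tri(c1,p1,c2,p2):
    o1,d1=rays(c1,[p1]);o2,d2=rays(c2,[p2]);A=np.c_[d1[0],-d2[0]]
    s=np.linalg.lstsq(A,o2-o1,rcond=None)[0];a=o1+s[0]*d1[0];b=o2+s[1]*d2[0]
    return (a+b)/2,np.linalg.norm(a-b)
def proj(c,X):
    K,D,Rc,t=c;return cv2.projectPoints(np.array(X,float).reshape(-1,1,3),cv2.Rodrigues(Rc)[0],t,K,D)[0][:,0]
def totool(d,obs=None):
    o=obs or manip.get_obs();return R.from_quat(o['tool_rot']).inv().apply(d)
def shot(n,f=None):
    o=manip.get_obs();c=cam(n,o);im=manip.grab_frame(n)[...,::-1].copy()
    if f:cv2.imwrite("pics/"+f,im)
    return im,c,o
```

Run:
```python
from h import *
t,s=cam("top"),cam("side")
print("hub",plane(t,[(262,184)],.05),tri(t,(262,184),s,(250,215)))
print("knob",plane(t,[(258,197)],.1),tri(t,(259,190),s,(228,197)))
print("shut",plane(t,[(338,212)],.02),tri(t,(338,212),s,(220,317)))
print("dial",plane(t,[(246,134)],.06),tri(t,(246,134),s,(307,192)))
o=manip.get_obs();print(R.from_quat(o['tool_rot']).as_matrix().round(3))
h=plane(t,[(262,184)],.05)[0]
c=np.r_[h[:2]+[-0.09,0],0.36]-o['tcp_pos'];print(totool(c))
```

```text
hub [[ 0.53317063 -0.02201953  0.05      ]] (array([ 0.5340403 , -0.02207743,  0.04683796]), np.float64(0.0011609634100096019))
knob [[ 0.48783712 -0.00771857  0.1       ]] (array([ 0.49528527, -0.01179545,  0.10952826]), np.float64(0.027617438879966035))
shut [[ 0.4362004 -0.2717889  0.02     ]] (array([ 0.43648578, -0.27375207,  0.00877393]), np.float64(7.170663152428845e-06))
dial [[0.69843692 0.02615609 0.06      ]] (array([0.69697829, 0.02623119, 0.06298551]), np.float64(0.0016990148910021004))
[[-0.937  0.35  -0.001]
 [ 0.35   0.937 -0.002]
 [ 0.    -0.002 -1.   ]]
[-0.42287261 -0.49010119 -0.10695528]
```

Call:
jog_arm([
  [[0,0,0],[-0.03,-0.026,0],1],
  [[0,0,0],[-0.06,-0.052,0],1],
  [[0,0,0],[-0.09,-0.078,0],1],
  [[0,0,0],[-0.12,-0.104,0],1],
  [[0,0,0],[-0.15,-0.13,-0.01],1],
  [[0,0,0],[-0.18,-0.156,-0.02],1],
  [[0,0,0],[-0.21,-0.182,-0.03],1],
  [[0,0,0],[-0.24,-0.208,-0.03],1],
], grip_n=20)

```text
t: 0.77
tcp_pos: [0.372, 0.3052, 0.2853]
tool_rot: [0.178, 0.984, 0.001, 0.001]
force: [1.5, 0.9, -0.3]
width: 1.001
gripper_force: 0.0
```

Call:
jog_arm([
  [[0,0,0],[-0.03,-0.026,0],1],
  [[0,0,0],[-0.06,-0.052,0],1],
  [[0,0,0],[-0.09,-0.078,0],1],
  [[0,0,0],[-0.12,-0.104,0],1],
  [[0,0,0],[-0.15,-0.13,0],1],
  [[0,0,0],[-0.18,-0.156,0],1],
  [[0,0,0],[-0.21,-0.182,0],1],
  [[0,0,0],[-0.24,-0.208,0],1],
])

```text
t: 1.43
tcp_pos: [0.5231, 0.0257, 0.283]
tool_rot: [0.178, 0.984, 0.0, -0.0]
force: [2.4, 0.4, 1.2]
width: 0.996
gripper_force: 0.0
```

Call:
jog_arm([
  [[0,0,0],[-0.03,-0.026,0],1],
  [[0,0,0],[-0.037,-0.037,0],1],
  [[0,0,0],[-0.037,-0.037,0],1],
  [[0,0,0],[-0.037,-0.037,0],1],
])

```text
t: 1.77
tcp_pos: [0.544, -0.0202, 0.2826]
tool_rot: [0.179, 0.984, 0.0, -0.001]
force: [-0.3, 0.2, -0.4]
width: 1.002
gripper_force: 0.0
```

```bash
python3 -c "
from h import *
im,c,o=shot('wrist','w1.png');np.save('pics/o1.npy',[o['tcp_pos'].tolist()+list(o['tool_rot'])])"
```

```text
(no output)
```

View pics/w1.png

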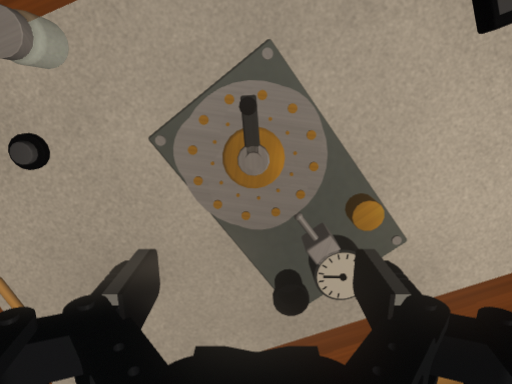

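The wrist view shows the roundel centre at (253,155), the knob top at (248,104), the feeler end at about (298,213), the dial at (341,277) and the shutter at (28,151). Next I measure the rim's radius against angle.

Create rim.py:
```python
from h import *
import sys
def rim(im,c,dbg=False):
    hsv=cv2.cvtColor(im,cv2.COLOR_BGR2HSV)
    o=proj(c,[[.535,-.022,.05]])[0]
    gray=cv2.GaussianBlur(cv2.cvtColor(im,cv2.COLOR_BGR2GRAY),(3,3),0).astype(np.float32)
    ctr=np.array([.535,-.022])
    r=np.arange(.070,.096,.00025)
    for it in range(4):
        A=np.radians(np.arange(0,360,3));rr=[]
        for a in A:
            P=np.c_[ctr[0]+r*np.cos(a),ctr[1]+r*np.sin(a),0*r+.05];p=proj(c,P).astype(np.float32)
            g=cv2.remap(gray,p[:,:1].copy(),p[:,1:].copy(),cv2.INTER_LINEAR)[:,0]
            d=np.convolve(g,np.r_[np.ones(8),-np.ones(8)]/8,'valid') # + = darker inward
            k=np.argmin(d);rr.append(r[k+8] if -d[k]>10 else np.nan)
        rr=np.array(rr)
        X=np.c_[ctr[0]+rr*np.cos(A),ctr[1]+rr*np.sin(A)]
        ok=np.isfinite(rr)&(abs(rr-np.nanmedian(rr))<.0015)
        M=np.c_[2*X[ok],np.ones(ok.sum())];s=np.linalg.lstsq(M,(X[ok]**2).sum(1),rcond=None)[0]
        ctr=s[:2];rad=np.sqrt(s[2]+ctr@ctr)
    return ctr,rad,np.degrees(A),rr
if __name__=="__main__":
    im=cv2.imread("pics/w1.png");v=np.load("pics/o1.npy")[0]
    c=cam("wrist",dict(tcp_pos=v[:3],tool_rot=v[3:]))
    ctr,rad,A,rr=rim(im,c);print(ctr,rad)
    print([(int(a),round(x*1000,1)) for a,x in zip(A,rr)])
    t,sd=cam("top"),cam("side")
    kt=plane(c,[(248,102)],.104)[0];print("knobtop",kt,"r",np.hypot(*(kt[:2]-ctr)))
    print("knob tri w/side", tri(c,(248,102),sd,(228,197)),"w/top",tri(c,(248,102),t,(258,203)))
    print("dial",plane(c,[(341,277)],.063),tri(c,(341,277),sd,(307,192)))
    sh=tri(c,(24,151),t,(338,212));print("shut",sh,plane(c,[(24,151)],.022),tri(c,(24,151),sd,(220,314)))
```

```bash
python3 rim.py
```

```text
[ 0.53393393 -0.02102734] 0.08084008821618509
[(0, np.float64(81.8)), (3, np.float64(81.3)), (6, np.float64(81.0)), (9, np.float64(80.8)), (12, np.float64(79.8)), (14, np.float64(79.3)), (18, np.float64(79.0)), (21, np.float64(79.0)), (24, np.float64(79.3)), (27, np.float64(79.5)), (29, np.float64(79.5)), (33, np.float64(79.5)), (36, np.float64(79.8)), (39, np.float64(79.8)), (42, np.float64(79.8)), (45, np.float64(79.8)), (48, np.float64(80.0)), (51, np.float64(80.3)), (54, np.float64(80.0)), (57, np.float64(80.0)), (59, np.float64(80.3)), (63, np.float64(80.5)), (66, np.float64(80.5)), (69, np.float64(80.5)), (72, np.float64(80.8)), (75, np.float64(80.8)), (78, np.float64(80.8)), (81, np.float64(80.8)), (84, np.float64(81.0)), (87, np.float64(81.0)), (90, np.float64(81.0)), (93, np.float64(81.0)), (96, np.float64(81.5)), (99, np.float64(82.3)), (102, np.float64(82.8)), (105, np.float64(83.0)), (108, np.float64(83.3)), (111, np.float64(83.5)), (114, np.float64(84.0)), (117, np.float64(84.5)), (119, np.float64(84.3)), (123, np.float64(84.3)), (126, np.float64(84.0)), (129, np.float64
[... 1785 characters left out ...]
t64(81.8)), (348, np.float64(82.0)), (351, np.float64(82.3)), (354, np.float64(82.3)), (357, np.float64(82.0))]
knobtop [ 0.47731645 -0.00302408  0.104     ] r 0.05941091357916287
knob tri w/side (array([ 0.47960114, -0.00323006,  0.1000408 ]), np.float64(0.004642259151848928)) w/top (array([ 0.47620869, -0.00699385, -0.05052043]), np.float64(0.0012347470902194415))
dial [[0.69672949 0.02689932 0.063     ]] (array([0.69657415, 0.02683631, 0.06262697]), np.float64(0.0006806545055500577))
shut (array([ 0.43584965, -0.27252452,  0.01504458]), np.float64(0.000989333540181144)) [[ 0.4361739 -0.2674252  0.022    ]] (array([ 0.43639487, -0.27108413,  0.01689135]), np.float64(0.0016097533727723898))
```

The wrist picture shows three rises: a small one at 118°, the highest at about 240° and a small one at about 352°. I'll refine the hub, knob and stand yaw next.

Run:
```python
from rim import *
im=cv2.imread("pics/w1.png");v=np.load("pics/o1.npy")[0]
c=cam("wrist",dict(tcp_pos=v[:3],tool_rot=v[3:]))
ctr,rad,A,rr=rim(im,c)
ok=np.isfinite(rr)&(((A>22)&(A<92))|((A>145)&(A<213)))
X=ctr+np.c_[rr*np.cos(np.radians(A)),rr*np.sin(np.radians(A))]
s=np.linalg.lstsq(np.c_[2*X[ok],np.ones(ok.sum())],(X[ok]**2).sum(1),rcond=None)[0];C=s[:2];print("C",C,np.sqrt(s[2]+C@C))
d=X-C;a=np.degrees(np.arctan2(d[:,1],d[:,0]))%360;r=np.hypot(*d.T)*1000
m=(a>215)&(a<266)&(r>79);p=np.polyfit(a[m],r[m],2);print("top",-p[1]/2/p[0],np.polyval(p,-p[1]/2/p[0]))
m=(a>105)&(a<132);p=np.polyfit(a[m],r[m],2);print("lesser",-p[1]/2/p[0],np.polyval(p,-p[1]/2/p[0]), "others",[(int(x),round(y,1)) for x,y in zip(a[::3],r[::3]) if x>300 or x<25])
pl=plane(c,[(269,40),(150,138),(406,240)],.014);print(pl)
e=pl[2]-pl[0];print("yaw long",np.degrees(np.arctan2(e[1],e[0])));e=pl[1]-pl[0];print("short+-90",np.degrees(np.arctan2(e[1],e[0])))
dl=plane(c,[(341,277)],.063)[0,:2]-C;print("dial",np.degrees(np.arctan2(*dl[::-1])))
fl=plane(c,[(300,215)],.046)[0,:2]-C;print("feeler",np.degrees(np.arctan2(*fl[::-1])))
g=im.max(2);y0,x0=85,230;sub=g[y0:125,x0:270]
for th in(20,30,45):
    n,l,st,ce=cv2.connectedComponentsWithStats((sub<th).astype(np.uint8));k=1+np.argmax(st[1:,4]) if n>1 else 0;print(th,st[k],ce[k]+[x0,y0])
print(sub[::3,::3])
```

```text
C [ 0.5328595 -0.0197399] 0.0797566812473171
top 241.37524815663386 86.89615778441828
lesser 118.58110132343342 82.71687827960234 others [(359, np.float64(82.8)), (7, np.float64(81.6)), (16, np.float64(79.6)), (306, np.float64(79.2)), (314, np.float64(79.7)), (323, np.float64(79.6)), (332, np.float64(81.3)), (341, np.float64(82.4)), (350, np.float64(83.5))]
[[ 0.42431792  0.03947852  0.014     ]
 [ 0.4739359  -0.12704512  0.014     ]
 [ 0.70639228  0.12323717  0.014     ]]
yaw long 16.53816478869148
short+-90 -73.40786117489088
dial 15.886940841915012
feeler 18.034248829894455
20 [   0    0   40   40 1600] [249.5 104.5]
30 [   0    0   40   40 1600] [249.5 104.5]
45 [ 10  11  16  27 267] [247.43445693 105.87640449]
[[119 119 119 119 119 120 121 121 121 121 120 120 119 118]
 [123 123 123 122 120 118 117 117 120 119 118 119 119 120]
 [118 118 119 119 120 120 120 119 119 120 137 137 124 120]
 [128 120 119 119 119 121 121 115 105 126 133 134 132 118]
 [138 130 120 116  46  37  35  40  52 118 135 136 127 119]
 [132 126 122 120  34  34  35  34  37 114 120 120 117 116]
 [132 123 121  82  33  34  34  34  35 106 119 119 118 118]
 [121 121 122  58  33  33  33  33  35  98 119 117 118 118]
 [123 122 121  94  32  32  33  33  36  97 119 120 119 120]
 [118 118 120 120  37  32  32  33  43  88 119 118 119 120]
 [116 116 115 116  52  46  42  48  51  79 120 122 121 121]
 [114 114 114 114  63  49  50  50  50  65 115 116 116 130]
 [117 116 117 117  78  49  49  50  50  60 113 114 115 118]
 [115 115 117 117  86  50  50  50  50  55 114 113 113 113]]
```

Hub is at (0.533,-0.020), with a fitted radius of 79.8 mm. The highest top is 86.9 mm at 241.4°, the stand yaw is 16.5°, and the knob is at (0.481,-0.002), angle 161.6°. The roundel has to turn about +135°. First I go down to the knob.

Call:
jog_arm([
  [[0,0,0],[0.025,-0.002,0.03],0.6],
  [[0,0,0],[0.05,-0.004,0.06],0.4],
  [[0,0,0],[0.0656,-0.0054,0.09],0.4],
  [[0,0,0],[0.0656,-0.0054,0.12],0.4],
  [[0,0,0],[0.0656,-0.0054,0.145],0.4],
  [[0,0,0],[0.0656,-0.0054,0.165],0.4],
  [[0,0,0],[0.0656,-0.0054,0.18],0.4],
  [[0,0,0],[0.0656,-0.0054,0.188],0.4],
], grip_n=20)

```text
t: 2.48
tcp_pos: [0.4791, -0.0, 0.0933]
tool_rot: [0.177, 0.984, 0.0, -0.002]
force: [-0.8, 0.3, -0.8]
width: 0.395
gripper_force: 0.0
```

Run:
```python
from h import *
im,c,o=shot('wrist','w2.png');shot('side','s2.png')
print(o['tcp_pos'],o['force'],proj(c,[[.4807,-.0023,.104]]))
a=cv2.resize(cv2.imread('pics/s2.png')[150:270,150:350],None,fx=2,fy=2);cv2.imwrite('pics/c2.png',np.hstack([a[:240,:400],cv2.resize(cv2.imread('pics/w2.png'),(320,240))]))
```

```text
[ 4.79122301e-01 -3.35658415e-05  9.32642179e-02] [-0.84589434  0.29725044 -0.83558926] [[252.91754965 295.84808166]]
```

View pics/c2.png

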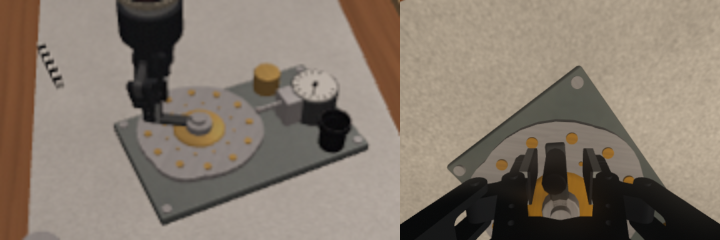

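In the wrist half of the picture the knob, at about (555,165), sits between the two fingers, roughly centred. Closing at 20 N.

Call:
jog_arm([
  [[0,0,0],[0,0,0],0.25],
  [[0,0,0],[0,0,0],0.15],
  [[0,0,0],[0,0,0],0.1],
  [[0,0,0],[0,0,0],0.05],
  [[0,0,0],[0,0,0],0],
  [[0,0,0],[0,0,0],0],
  [[0,0,0],[0,0,0],0],
  [[0,0,0],[0,0,0],0],
], grip_n=20)

```text
t: 3.25
tcp_pos: [0.4817, -0.0019, 0.0964]
tool_rot: [0.178, 0.984, 0.0, 0.001]
force: [-2.5, 2.2, 6.4]
width: 0.174
gripper_force: 22.3
```

Run:
```python
from h import *
o=manip.get_obs();p=o['tcp_pos'];print(p)
C=np.array([.533,-.020]);M=R.from_quat(o['tool_rot']).as_matrix();print(M.round(4))
k=p[:2]-C;print(np.hypot(*k),np.degrees(np.arctan2(k[1],k[0])))
# rows: commanded knob angle, tool-relative increments per command of 8 rows at ~3.4deg
M=np.array([[-.936,.350],[.350,.936]])  # world xy = M @ tool xy (nominal)
f=lambda a:C+.055*np.array([np.cos(np.radians(a)),np.sin(np.radians(a))])
a0=np.degrees(np.arctan2(k[1],k[0]))
for j in range(5):
    b=a0+27*j;print(round(b,1),[[round(float(x),4) for x in M.T@(f(b+27*i/8)-f(b))] for i in range(1,9)])
```

```text
[ 0.4817314  -0.0018741   0.09636087]
[[-9.366e-01  3.504e-01  1.200e-03]
 [ 3.504e-01  9.366e-01  4.000e-04]
 [-1.000e-03  8.000e-04 -1.000e+00]]
0.05437847115626069 160.52906442930234
160.5 [[-0.0002, -0.0032], [-0.0005, -0.0065], [-0.001, -0.0096], [-0.0017, -0.0128], [-0.0027, -0.0159], [-0.0037, -0.019], [-0.005, -0.0219], [-0.0064, -0.0248]]
187.5 [[-0.0016, -0.0028], [-0.0034, -0.0055], [-0.0053, -0.0081], [-0.0074, -0.0106], [-0.0096, -0.013], [-0.0119, -0.0152], [-0.0144, -0.0173], [-0.017, -0.0192]]
214.5 [[-0.0027, -0.0018], [-0.0055, -0.0034], [-0.0084, -0.0048], [-0.0114, -0.0061], [-0.0144, -0.0072], [-0.0175, -0.0081], [-0.0207, -0.0088], [-0.0239, -0.0094]]
241.5 [[-0.0032, -0.0004], [-0.0065, -0.0005], [-0.0097, -0.0005], [-0.0129, -0.0003], [-0.0161, 0.0001], [-0.0193, 0.0007], [-0.0225, 0.0015], [-0.0255, 0.0025]]
268.5 [[-0.003, 0.0011], [-0.006, 0.0025], [-0.0089, 0.004], [-0.0116, 0.0056], [-0.0143, 0.0074], [-0.0169, 0.0094], [-0.0193, 0.0115], [-0.0216, 0.0138]]
```

Call:
jog_arm([
  [[0,0,0],[-0.0002,-0.0032,0],0],
  [[0,0,0],[-0.0005,-0.0065,0],0],
  [[0,0,0],[-0.001,-0.0096,0],0],
  [[0,0,0],[-0.0017,-0.0128,0],0],
  [[0,0,0],[-0.0027,-0.0159,0],0],
  [[0,0,0],[-0.0037,-0.019,0],0],
  [[0,0,0],[-0.005,-0.0219,0],0],
  [[0,0,0],[-0.0064,-0.0248,0],0],
])

```text
t: 3.92
tcp_pos: [0.4791, -0.0266, 0.0964]
tool_rot: [0.178, 0.984, 0.001, 0.001]
force: [-2.2, 6.6, 6.5]
width: 0.179
gripper_force: 22.4
```

Call:
jog_arm([
  [[0,0,0],[-0.0016,-0.0028,0],0],
  [[0,0,0],[-0.0034,-0.0055,0],0],
  [[0,0,0],[-0.0053,-0.0081,0],0],
  [[0,0,0],[-0.0074,-0.0106,0],0],
  [[0,0,0],[-0.0096,-0.013,0],0],
  [[0,0,0],[-0.0119,-0.0152,0],0],
  [[0,0,0],[-0.0144,-0.0173,0],0],
  [[0,0,0],[-0.017,-0.0192,0],0],
])

```text
t: 4.58
tcp_pos: [0.4887, -0.0514, 0.0964]
tool_rot: [0.178, 0.984, 0.0, 0.001]
force: [0.1, 2.8, 3.9]
width: 0.178
gripper_force: 22.2
```

Call:
jog_arm([
  [[0,0,0],[-0.0027,-0.0018,0],0],
  [[0,0,0],[-0.0055,-0.0034,0],0],
  [[0,0,0],[-0.0084,-0.0048,0],0],
  [[0,0,0],[-0.0114,-0.0061,0],0],
  [[0,0,0],[-0.0144,-0.0072,0],0],
  [[0,0,0],[-0.0175,-0.0081,0],0],
  [[0,0,0],[-0.0207,-0.0088,0],0],
  [[0,0,0],[-0.0239,-0.0094,0],0],
])

```text
t: 5.25
tcp_pos: [0.508, -0.0685, 0.0964]
tool_rot: [0.178, 0.984, 0.0, 0.001]
force: [0.2, 4.5, 6.8]
width: 0.179
gripper_force: 22.3
```

Call:
jog_arm([
  [[0,0,0],[-0.0032,-0.0004,0],0],
  [[0,0,0],[-0.0065,-0.0005,0],0],
  [[0,0,0],[-0.0097,-0.0005,0],0],
  [[0,0,0],[-0.0129,-0.0003,0],0],
  [[0,0,0],[-0.0161,0.0001,0],0],
  [[0,0,0],[-0.0193,0.0007,0],0],
  [[0,0,0],[-0.0225,0.0015,0],0],
  [[0,0,0],[-0.0255,0.0025,0],0],
])

```text
t: 5.92
tcp_pos: [0.5324, -0.0749, 0.0963]
tool_rot: [0.178, 0.984, 0.0, 0.001]
force: [-2.7, 4.8, 7.8]
width: 0.175
gripper_force: 22.4
```

Call:
jog_arm([
  [[0,0,0],[-0.003,0.0011,0],0],
  [[0,0,0],[-0.006,0.0025,0],0],
  [[0,0,0],[-0.0089,0.004,0],0],
  [[0,0,0],[-0.0116,0.0056,0],0],
  [[0,0,0],[-0.0143,0.0074,0],0],
  [[0,0,0],[-0.0169,0.0094,0],0],
  [[0,0,0],[-0.0193,0.0115,0],0],
  [[0,0,0],[-0.0216,0.0138,0],0],
])

```text
t: 6.58
tcp_pos: [0.5555, -0.0703, 0.0962]
tool_rot: [0.178, 0.984, -0.001, -0.002]
force: [-10.1, 1.1, 13.7]
width: 0.178
gripper_force: 23.0
```

Run:
```python
from h import *
o=manip.get_obs();k=o['tcp_pos'][:2]-[.533,-.020];print(np.hypot(*k),np.degrees(np.arctan2(k[1],k[0]))%360)
```

```text
0.05514590790595598 294.1028781802256
```

Call:
jog_arm([
  [[0,0,0],[-0.0008,0.0008,0],0],
  [[0,0,0],[-0.0008,0.0008,0],0],
  [[0,0,0],[-0.0008,0.0008,0],0],
  [[0,0,0],[-0.0008,0.0008,0],0],
])

```text
t: 6.92
tcp_pos: [0.5576, -0.0694, 0.0963]
tool_rot: [0.178, 0.984, 0.0, -0.0]
force: [-5.9, 2.2, 9.7]
width: 0.177
gripper_force: 22.7
```

Run:
```python
from h import *
o=manip.get_obs();k=o['tcp_pos'][:2]-[.533,-.020];print(np.hypot(*k),np.degrees(np.arctan2(k[1],k[0]))%360)
s,_,_=shot('side','s3.png');t,c,_=shot('top','t3.png');w,_,_=shot('wrist')
z=lambda im,x,y,h:cv2.resize(im[y-h:y+h,x-h:x+h],(260,260),interpolation=cv2.INTER_CUBIC)
s0=cv2.imread('pics/side0.png');t0=cv2.imread('pics/top0.png')
cv2.imwrite('pics/c3.png',np.vstack([np.hstack([z(s0,307,192,26),z(t0,246,134,22)]),np.hstack([z(s,307,192,26),z(t,246,134,22)])]))
```

```text
0.05520980393603668 296.4646259767105
```

View pics/c3.png

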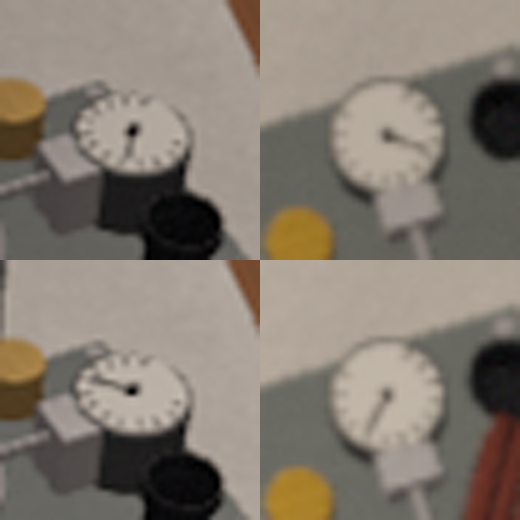

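The needle has turned clockwise by about 90° in the top view, from pointing at (428,150) to pointing at (370,435). That means we are on the high spot, at roughly 6+ mm. I'll measure the needle angle properly before releasing.

Create needle.py:
```python
from h import *
def needle(im,c,ctr=None):
    # angular profile of darkness on the dial (z=.063), stand-independent world angle
    g=cv2.cvtColor(im,cv2.COLOR_BGR2GRAY).astype(np.float32)
    C=np.array([.6966,.0269]) if ctr is None else ctr
    A=np.radians(np.arange(0,360,2.));P=[]
    rs=np.arange(.006,.0125,.0005)
    for a in A:
        X=np.c_[C[0]+rs*np.cos(a),C[1]+rs*np.sin(a),0*rs+.063];p=proj(c,X).astype(np.float32)
        P.append(cv2.remap(g,p[:,:1].copy(),p[:,1:].copy(),cv2.INTER_LINEAR).mean())
    d=np.clip(np.median(P)-np.array(P)-5,0,None);k=np.argmax(d);w=np.abs((np.degrees(A)-np.degrees(A[k])+180)%360-180)<36
    return np.degrees(np.angle(((d*w)**1*np.exp(1j*A)).sum()))%360
if __name__=="__main__":
    for n in("top","side"):
        c=cam(n);f={"top":("top0","t3"),"side":("side0","s3")}[n]
        a,b=[needle(cv2.imread(f"pics/{x}.png"),c) for x in f];print(n,a,b,"mm",((a-b)%360)/15)
    v=np.load("pics/o1.npy")[0];print("w1",needle(cv2.imread("pics/w1.png"),cam("wrist",dict(tcp_pos=v[:3],tool_rot=v[3:]))))
```

```bash
python3 needle.py
```

```text
top 240.05254817624464 134.5934448912239 mm 7.03060688566805
side 246.5958514324202 143.19434618216764 mm 6.893433683350171
w1 245.38301453440195
```

The needle reads 6.9 to 7.0 mm in both views, so this is the top of the highest spot. Releasing and rising.

Call:
jog_arm([
  [[0,0,0],[0,0,0],0.22],
  [[0,0,0],[0,0,0],0.3],
  [[0,0,0],[0,0,0],0.4],
  [[0,0,0],[0,0,0],0.4],
  [[0,0,0],[0,0,0],0.4],
  [[0,0,0],[0,0,0],0.4],
  [[0,0,0],[0,0,0],0.4],
  [[0,0,0],[0,0,0],0.4],
])

```text
t: 7.73
tcp_pos: [0.5576, -0.0694, 0.0952]
tool_rot: [0.178, 0.984, -0.0, -0.0]
force: [0.3, 0.5, -0.6]
width: 0.399
gripper_force: 0.0
```

Call:
jog_arm([
  [[0,0,0],[0,0,-0.01],0.4],
  [[0,0,0],[0,0,-0.03],0.4],
  [[0,0,0],[0,0,-0.06],0.4],
  [[0,0,0],[0,0,-0.09],0.4],
  [[0,0,0],[0,0,-0.12],0.4],
  [[0,0,0],[0,0,-0.13],0.4],
  [[0,0,0],[0,0,-0.13],0.2],
  [[0,0,0],[0,0,-0.13],0],
])

```text
t: 8.4
tcp_pos: [0.5577, -0.0694, 0.2255]
tool_rot: [0.178, 0.984, -0.0, 0.001]
force: [0.1, 0.1, -1.3]
width: 0.13
gripper_force: 0.0
```

Run:
```python
from needle import *
for n in("top","side"):
    im,c,o=shot(n,n+'4.png');a=needle(cv2.imread(f"pics/{n}0.png"),c);print(n,((a-needle(im,c))%360)/15)
t,sd=cam("top"),cam("side")
# shutter centre in three views: dark housing blob
v=np.load("pics/o1.npy")[0];cw=cam("wrist",dict(tcp_pos=v[:3],tool_rot=v[3:]))
px={}
for n,f,c,(x,y) in(("top","top4",t,(338,212)),("side","side4",sd,(220,317)),("w","w1",cw,(28,151))):
    h=26;s=cv2.imread(f"pics/{f}.png").max(2)[y-h:y+h,x-h:x+h];b=(s<90).astype(np.uint8)
    nn,l,st,ce=cv2.connectedComponentsWithStats(b);k=1+np.argmax(st[1:,4]);px[n]=ce[k]+[x-h,y-h];print(n,st[k],px[n],plane(c,[px[n]],.012))
print(tri(t,px["top"],sd,px["side"]),tri(cw,px["w"],sd,px["side"]))
o=manip.get_obs();print(o['tcp_pos'],o['force'],o['tool_rot'])
```

```text
top 6.987853635057798
side 6.898558992021238
top [20 21 12 12 82] [337.41463415 212.5       ] [[ 0.43479533 -0.27116588  0.012     ]]
side [ 16  17  21  20 320] [219.953125 317.575   ] [[ 0.43635975 -0.2767697   0.012     ]]
w [   6    8   42   37 1218] [ 28.53530378 150.8136289 ] [[ 0.43672846 -0.26939011  0.012     ]]
(array([ 0.43558092, -0.27253268,  0.00389802]), np.float64(0.0011735745921147734)) (array([ 0.43614112, -0.27358783,  0.0059934 ]), np.float64(0.0001505188280014158))
[ 0.55643831 -0.0690797   0.22317127] [ 0.65268385  0.07052922 -1.11922124] [ 1.77925107e-01  9.84042558e-01  1.28050026e-04 -1.69853971e-03]
```

Still 6.9 mm after release. The shutter is at about (0.436,-0.271), so I move above it and check with the wrist camera.

Call:
jog_arm([
  [[0,0,0],[0.006,-0.036,0],0],
  [[0,0,0],[0.013,-0.073,0],0],
  [[0,0,0],[0.02,-0.11,0],0],
  [[0,0,0],[0.027,-0.147,0],0],
  [[0,0,0],[0.034,-0.184,0],0],
  [[0,0,0],[0.0421,-0.2313,0.03],0],
  [[0,0,0],[0.0421,-0.2313,0.06],0],
  [[0,0,0],[0.0421,-0.2313,0.09],0],
])

```text
t: 9.17
tcp_pos: [0.4345, -0.2734, 0.1323]
tool_rot: [0.18, 0.984, 0.0, -0.001]
force: [0.5, -0.5, -1.1]
width: -0.004
gripper_force: 0.0
```

Call:
jog_arm([
  [[0,0,0],[0,0,0.005],0],
  [[0,0,0],[0,0,0.01],0],
  [[0,0,0],[0,0,0.01],0],
])

```text
t: 9.42
tcp_pos: [0.4368, -0.2705, 0.1243]
tool_rot: [0.178, 0.984, 0.001, -0.001]
force: [-1.4, -0.6, 0.2]
width: -0.004
gripper_force: 0.0
```

Run:
```python
from h import *
im,c,o=shot('wrist','w5.png');print(o['tcp_pos'],o['width'],proj(c,[[.436,-.271,.022]]),proj(c,[o['tcp_pos']+[0,0,-.022]]))
```

```text
[ 0.4368498  -0.27047174  0.12427906] -0.004400637443420823 [[255.34777499 201.77951344]] [[256.82704075 252.43595514]]
```

View pics/w5.png

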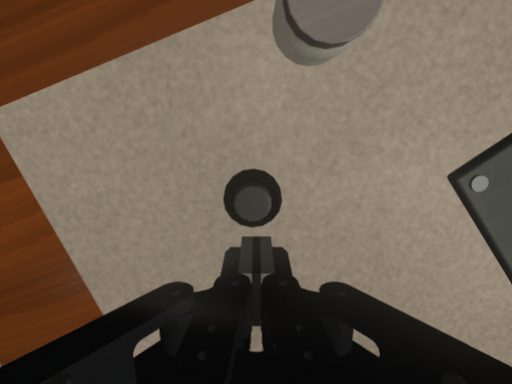

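The button top is at (253,203), within 2 mm of the predicted pixel, and the jar is well clear. Pressing down.

Call:
jog_arm([
  [[0,0,0],[0,0,0.03],0],
  [[0,0,0],[0,0,0.055],0],
  [[0,0,0],[0,0,0.068],0],
  [[0,0,0],[0,0,0.074],0],
  [[0,0,0],[0,0,0.078],0],
  [[0,0,0],[0,0,0.081],0],
  [[0,0,0],[0,0,0.084],0],
  [[0,0,0],[0,0,0.084],0],
])

```text
t: 10.13
tcp_pos: [0.4383, -0.272, 0.0424]
tool_rot: [0.178, 0.984, -0.001, 0.001]
force: [1.7, 0.7, 3.3]
width: -0.002
gripper_force: 1.1
```

Call:
jog_arm([
  [[0,0,0],[0,0,0.002],0],
  [[0,0,0],[0,0,0.003],0],
  [[0,0,0],[0,0,0.003],0],
])

```text
t: 10.38
tcp_pos: [0.4383, -0.272, 0.0393]
tool_rot: [0.178, 0.984, -0.001, 0.001]
force: [2.8, 0.0, 3.5]
width: -0.0
gripper_force: 2.0
```

Call:
jog_arm([
  [[0,0,0],[0,0,0.001],0],
  [[0,0,0],[0,0,0.002],0],
  [[0,0,0],[0,0,0.002],0],
])

```text
t: 10.63
tcp_pos: [0.4384, -0.2721, 0.0379]
tool_rot: [0.178, 0.984, -0.0, 0.001]
force: [1.6, 1.3, 11.3]
width: -0.002
gripper_force: 6.0
```

Call:
jog_arm([
  [[0,0,0],[0,0,0.001],0],
  [[0,0,0],[0,0,0.002],0],
  [[0,0,0],[0,0,0.002],0],
])

```text
t: 10.88
tcp_pos: [0.4385, -0.2722, 0.0376]
tool_rot: [0.178, 0.984, -0.0, 0.001]
force: [-4.6, 7.1, 28.3]
width: 0.0
gripper_force: 14.2
```

The force climbs at a standstill with the tip 6.4 mm below the button's top, so it is bottomed. Retreating straight up and checking.

Call:
jog_arm([
  [[0,0,0],[0,0,-0.004],0],
  [[0,0,0],[0,0,-0.01],0],
  [[0,0,0],[0,0,-0.02],0],
  [[0,0,0],[0,0,-0.045],0],
  [[0,0,0],[0,0,-0.075],0],
  [[0,0,0],[0,0,-0.1],0],
  [[0,0,0],[0,0,-0.1],0],
  [[0,0,0],[0,0,-0.1],0],
])

```text
t: 11.55
tcp_pos: [0.4375, -0.2719, 0.1358]
tool_rot: [0.178, 0.984, -0.001, 0.001]
force: [-0.5, -0.1, -1.0]
width: -0.001
gripper_force: 0.0
```

Run:
```python
from needle import *
for n in("top","side"):
    im,c,o=shot(n,n+'6.png');a=needle(cv2.imread(f"pics/{n}0.png"),c);print(n,((a-needle(im,c))%360)/15)
im,c,o=shot('wrist','w6.png');print(o['tcp_pos'],o['force'])
b=cv2.imread('pics/side0.png')
cv2.imwrite('pics/c6.png',np.hstack([cv2.resize(x[297:337,200:240],(240,240)) for x in(b,cv2.imread('pics/side6.png'))]+[cv2.resize(im,(320,240))]))
```

```text
top 6.994281809835726
side 6.8967805634161135
[ 0.43617567 -0.27063244  0.1331692 ] [-1.2397951   0.55801691 -0.53438791]
```

View pics/c6.png

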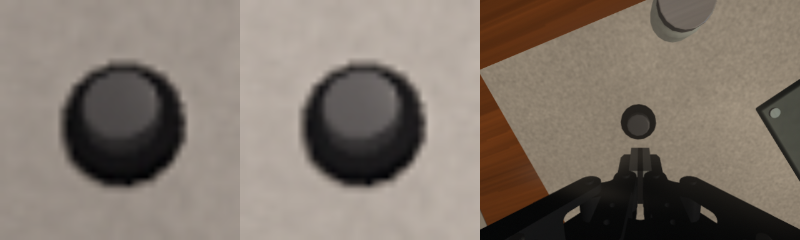

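The button looks the same before and after (crop circles at about (123,125) and (363,125)), so it is up again. The needle still reads 6.9 mm, so I hand in.

```bash
python3 -c "
from plant import manip
print(manip.hand_in())"
```

```text
the job is handed in; nothing more can be done
None
```

The highest spot rests at the feeler (needle about 6.9 mm of 7), the crank was let go before the shutter was pressed fully and came back up, and the job is handed in; I found the spot from a wrist-camera picture, so I turned the crank only about 135°, not a full turn.

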